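Seat the brass rotor disc and hold the cam lever at full lift

TASK

Set the brass disc (do not drop it) flat into the round nest of the rim-check fixture and let go of it; then swing the red-knobbed cam lever up to its highest lift point, where it stands straight up and the disc is raised fully to the probe. The lever springs back, so finish while still holding it there, not touching the disc, and leave the other parts and tools on the table where they lie.

Things in the scene. Friction and masses are not known exactly. Their poses are not given: they have to be found in the camera images.
- fixture: Rim-check fixture fixed to the table: aluminium foot 160 (its x) x 130 (its y) x 12 mm, grey side walls, and a square 110 x 110 mm aluminium top plate whose top is 80 mm above the table, with the round nest in its middle. The cam lever is outside its -y side; a blue probe bracket (top 90 mm above the table, from 52 to 97 mm out in x) stands beyond its +x side. Origin: under the middle of the nest, at table height; z up; turned about z only.
- nest (a point): Centre of the round nest's mouth, on the fixture's top face, 80 mm above the table; axes as the fixture's. The nest is 67 mm in diameter with a 3 mm chamfered rim; its floor is the steel lifting platen (62 mm in diameter), 10 mm below the mouth when the lever is down, so a seated disc's underside is 70 mm above the table. At full lift the platen is 7.6 mm higher (2.4 mm below the mouth).
- platen (a joint): Lift of the platen in m: 0 with the lever down, 0.0076 at the highest lift point of the cam; falls again beyond it.
- cam_lever (a joint): Angle of the cam lever in rad: 0 at rest on its stop, where the arm points to the fixture's -x and rises 20 degrees above level; it grows as the knob swings up. Highest lift at 1.22, where the arm stands straight up; end stop at 1.92, where the lift has dropped again. A return spring pulls it back to 0 from anywhere: about 1.5 N at the knob at rest and 5 N at the highest lift point.
- lever_knob (a point): Centre of the red knob on the end of the lever arm: a short cylinder 30 mm in diameter and 24 mm long, its flat ends facing the fixture's +y and -y, so it can be pinched across its flat ends from above and turns between the fingers. 105 mm from the cam axis; the arm is a 10 mm steel rod. At rest it is 99 mm from the axis in the fixture's -x and 74 mm above the table; upright, 143 mm above the table.
- cam_axis (a point): Point on the cam shaft's axis in the plane of the lever arm, 100 mm from the fixture's origin in its -y and 38 mm above the table. The axis lies along the fixture's y; the lever turns positive about +y.
- disc_brass: The brass disc, 64 mm in diameter and 12 mm thick, lower edge chamfered 2 mm, about 0.4 kg, with a steel hub 24 in diameter and 34 tall standing in the middle (hub top 46 above the underside). Origin: centre of the underside, z up when lying flat.
- disc_steel: Bystander: smaller steel disc, 52 mm in diameter and 12 mm thick, with a steel hub 24 in diameter and 34 tall standing in the middle (hub top 46 above the underside). Origin: centre of the underside, z up when lying flat.
- plate_square: Bystander: blue square plate, 64 x 64 x 12 mm, with a steel hub 24 in diameter and 34 tall standing in the middle (hub top 46 above the underside). Origin: centre of the underside, z up when lying flat.
- screwdriver: Bystander: screwdriver lying on the table. Origin: underside, mid-length.
- wrench: Bystander: steel wrench lying on the table. Origin: underside, mid-length.
- bearing: Bystander: steel bearing ring lying flat, 52 mm outside, 25 mm bore, 15 mm high. Origin: centre of the underside.
- coupling: Bystander: upright aluminium shaft coupling, 32 mm in diameter, 42 mm tall. Origin: centre of the underside.
Mind the look-alikes: they are no part of the job. What is shaped like the disc_brass but turquoise is not meant.

How it is judged:
By the outcome, as a careful person would: the job done as asked, in the order asked, and still so for the second after the job is handed in, while the arm keeps its last pose, push and grip.
It also fails if it takes over 59 s, if anything falls off the work surface, if the arm or the gripper's body presses on something with over 40 N, if the wrist force passes 120 N, or if a joint passes its speed limit or range.

ROBOT

A 6-joint arm with a two-finger parallel gripper is mounted at the origin on the work surface. World frame = base frame: x ahead of the robot, y to its left, z up, the work surface at z = 0. Lengths are in mm, angles in rad, forces in N, time in s.
With the tool pointing down it reaches from about 300 to 1000 mm from the base axis. Payload 5.1 kg.
Tool frame: the origin (TCP) lies on the centre line of the jaws, within the pads' length; the fingertips stand 17 mm ahead of it and the grasp point (between the pads) lies 2 mm behind it; x points along the fingers, y is the direction in which the jaws open and shut, and the axes are right-handed (so a half turn about x gives the same grasp; the last joint's range is limited). The gripper opens to 95 mm and grips with 3 to 60 N. Pads are 20 mm wide; open, the fingers measure 119 mm over their backs; the gripper's body (75 mm by 180 mm) begins 59 mm behind the grasp point.
Start: joints at [-1.395, 0.124, 1.65, -0, 1.367, -0.083], TCP at [166.316, -628.35, 231.656] pointing down, gripper open.
Joint ranges: [-2.61, 2.61], [-1.02, 2.33], [0.03, 2.71], [-1.35, 4.49], [0.32, 2.68], [-2.91, 2.91]. Speed limits (rad/s): [2.57, 2.57, 3.14, 3.14, 3.14, 3.14].

INTERFACE

Orientations are given as a unit quaternion [x, y, z, w].
In Python, from bench import manip gives the robot as it stands. Calls block until the motion is done:
- manip.goto(position, orientation): joint-space move of the TCP to a pose.
- manip.move_straight(position, attitude=None, max_speed=150, max_force=None): straight line of the TCP; attitude=None keeps the orientation; max_speed is the mean speed in mm/s. With max_force (N) it stops when the force on the tool has changed by that much, and returns True; else False.
- manip.goto_joints(angles): joint-space move.
- manip.set_gripper(opening, effort=None): finger opening in mm; effort is the grip in N (None keeps the last); returns when the fingers have stopped.
- manip.sleep(seconds).
- manip.solve_ik(position, orientation): joint angles nearest the present ones, or None.
- manip.get_state(): the state.
- manip.snapshot(name): name is "scene" or "top" or "wrist"; returns a dict with "image" (384x512x3 uint8, red, green, blue), "z_map" (384x512 float32, mm along the optical axis (not along the pixel's ray), 0 where there is no reading), "fx", "fy", "cx", "cy" (pixels), "T" (4x4, takes a point from camera to world coordinates). Camera axes: x right, y down, z forward; pixel columns grow to the right and rows downward; lengths in mm; the calibration is good to about 2 mm. A picture is of the moment at which its call begins.
A pose or a line that the arm cannot do raises manip.PlanningError and nothing moves.
- manip.hand_in(): hands the job in, once; it reports no verdict.
Trained networks look in the newest picture that a camera, given by its name, has taken for a name from the list of things; names that differ only in an ending like _2 or _b are one class to them, and where a whole thing is asked for, a point or a joint stands for the part that bears it (a point fixed in the world has none). Each returns a list of dicts, best first, with "confidence" (0 to 1); they miss things now and then, are a little off and sometimes report something else, mostly with a low value. They report only what shows in the picture. A call takes as long as a camera call. They do not tell look-alikes from the thing itself.
- manip.look_for(target, camera): "box" ([left, top, width, height] in pixels, round what is visible of it).
The state is a dict: "time": time; "qpos": joint angles; "qd": joint speeds; "joint_torque": joint torques, N m; "ee_pos": TCP position; "ee_rot": TCP orientation; "force": force on the tool from outside, world axes, zero at the start; "wrist_torque": the same for the moment, N m; "width": finger opening in mm.
Only numpy, scipy, OpenCV 4.12 (cv2) and the standard library are available. Lean on these libraries where they do the work, as an engineer would, in place of code of your own. Each camera call takes 0.05 s, during which the arm holds its last target.

## Working session

There is one attempt and no reset: what is moved stays moved. The work goes in short steps, each a Python script; the robot and the scene stay as the last script left them, time stands still between calls to the robot, and variables do not carry over. Pictures are saved under pics/ and viewed, and the job is handed in when it is done.

```bash
mkdir -p pics; ls; python3 - <<'E'
from bench import manip
import cv2,numpy as np
for c in ["scene","top","wrist"]:
    s=manip.snapshot(c); cv2.imwrite(f"pics/a_{c}.png",s["image"][:,:,::-1]); np.savez(f"pics/a_{c}.npz",**s)
    print(c,s["T"].round(3).tolist(),s["fx"],s["cx"],s["cy"])
    for n in ["disc_brass","fixture","lever_knob","probe"]:
        try: print(n,manip.look_for(n,c))
        except Exception as e: print(n,e)
st=manip.get_state();print(st)
E
```

```text
pics
scene [[0.693, 0.419, -0.587, 1414.49], [0.721, -0.423, 0.549, -773.025], [-0.018, -0.803, -0.595, 976.815], [0.0, 0.0, 0.0, 1.0]] 418.1193422788912 261.99417763516686 195.80031440537803
disc_brass [{'box': [308.7, 162.1, 15.5, 15.3], 'confidence': 0.66}, {'box': [325.9, 172.5, 15.4, 17.5], 'confidence': 0.58}]
fixture [{'box': [204.1, 207.3, 70.6, 48.7], 'confidence': 0.66}, {'box': [115.7, 246.2, 43.7, 26.7], 'confidence': 0.35}]
lever_knob [{'box': [205.0, 209.3, 26.4, 32.9], 'confidence': 0.69}]
probe it knows: bearing, cam_axis, cam_lever, coupling, disc_brass, disc_steel, fixture, lever_knob, nest, plate_square, platen, screwdriver, wrench
top [[0.027, -0.98, 0.197, 307.036], [-0.999, -0.031, -0.018, 42.063], [0.024, -0.197, -0.98, 1146.256], [0.0, 0.0, 0.0, 1.0]] 410.79840819466847 258.16767973709455 198.59160602212373
disc_brass [{'box': [112.2, 195.4, 25.3, 26.7], 'confidence': 0.77}, {'box': [121.8, 160.7, 17.8, 16.2], 'confidence': 0.67}]
fixture [{'box': [279.0, 166.0, 24.3, 23.9], 'confidence': 0.7}, {'box': [262.4, 139.6, 67.3, 86.9], 'confidence': 0.61}]
lever_kno
[... 537 characters left out ...]
 plate_square, platen, screwdriver, wrench
{'time': 0.6, 'qpos': array([-1.39456925e+00,  1.23791835e-01,  1.65029491e+00,  1.83561734e-05,
        1.36747185e+00, -8.25720269e-02]), 'qd': array([ 0.0006724 ,  0.00083971, -0.00142114,  0.00065205, -0.00055312,
        0.0001551 ]), 'joint_torque': array([-8.29927812e-04, -4.17287099e+01, -3.60001087e+01,  7.73126492e-02,
        4.29597718e-02, -5.13718518e-06]), 'ee_pos': array([ 166.34190916, -628.35377539,  231.6645137 ]), 'ee_rot': array([ 0.70120213,  0.09123114, -0.70118831,  0.0912546 ]), 'force': array([ 0.21876396, -0.28557925, -0.08955537]), 'wrist_torque': array([-0.00118775, -0.02232657,  0.00674226]), 'width': 95.07033477427974}
```

View pics/a_top.png

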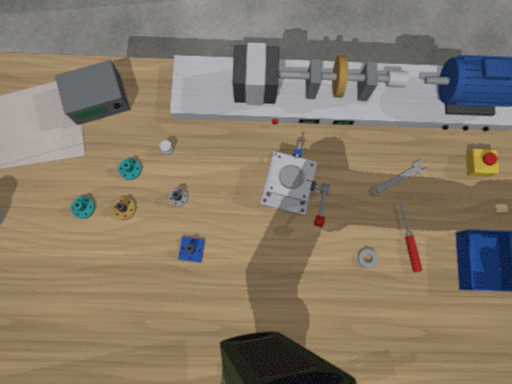

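View pics/a_scene.png

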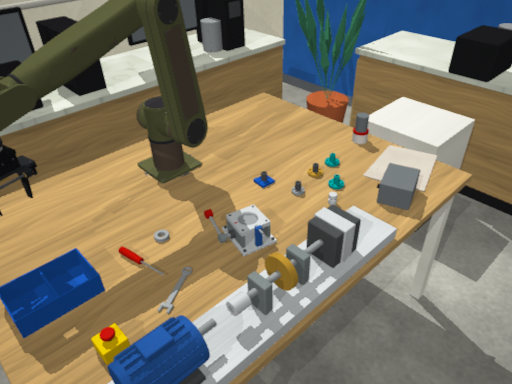

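```bash
python3 - <<'E'
import cv2
a=cv2.imread('pics/a_top.png')
cv2.imwrite('pics/b1.png',cv2.resize(a[120:250,80:190],None,fx=4.5,fy=4.5,interpolation=cv2.INTER_CUBIC))
cv2.imwrite('pics/b2.png',cv2.resize(a[125:240,245:350],None,fx=5,fy=5,interpolation=cv2.INTER_CUBIC))
E
```

```text
(no output)
```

View pics/b1.png

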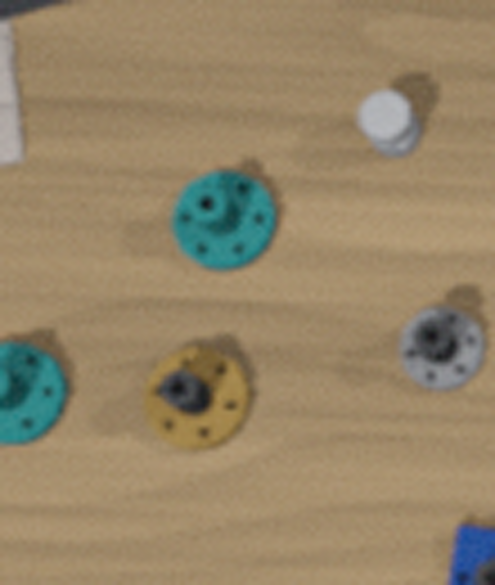

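View pics/b2.png

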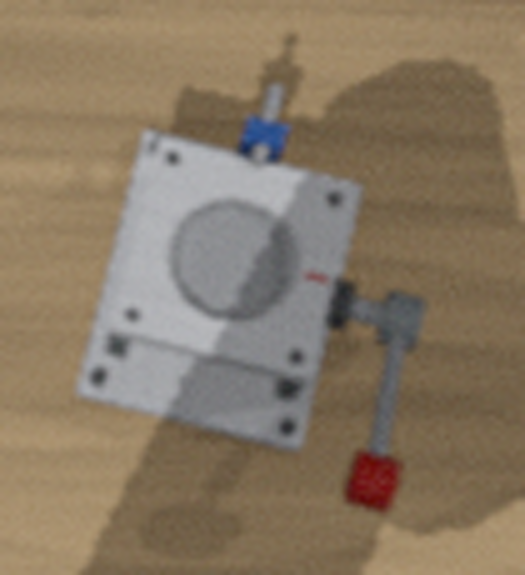

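The brass disc candidates in the top picture are turquoise (130,169), turquoise (83,207) and brass (124,209). The gold one with the dark steel hub at (124,209) is the one meant, and the crop confirms its colour. The fixture's nest is at about (291,177) and the red knob at (320,221).

```bash
cat > h.py <<'E'
import numpy as np,cv2
def cloud(s):
    z=s["z_map"].astype(float);v,u=np.mgrid[:z.shape[0],:z.shape[1]]
    p=np.stack([(u-s["cx"])/s["fx"]*z,(v-s["cy"])/s["fy"]*z,z,np.ones_like(z)],-1)
    return (p@np.array(s["T"]).T)[...,:3]
def hsv(s): return cv2.cvtColor(s["image"],cv2.COLOR_RGB2HSV)
def at_height(s,u,v,h):
    T=np.array(s["T"]);d=T[:3,:3]@np.array([(u-s["cx"])/s["fx"],(v-s["cy"])/s["fy"],1]);o=T[:3,3]
    return o+d*(h-o[2])/d[2]
E
python3 - <<'E'
from h import *
s=dict(np.load('pics/a_top.npz'));P=cloud(s);H=hsv(s)
def reg(m,box,n):
    l,t,r,b=box;mm=np.zeros(m.shape,bool);mm[t:b,l:r]=m[t:b,l:r];p=P[mm];print(n,len(p),p.mean(0).round(1),p.min(0).round(0),p.max(0).round(0));return p
z=P[...,2]
reg((z>6)&(z<18),(105,190,145,228),"brass flange");reg((z>35),(105,190,145,228),"hub")
reg((H[...,0]<6)&(H[...,1]>150),(310,210,335,232),"knob")
p=reg((z>74)&(z<86),(255,140,320,220),"plate")
r=cv2.minAreaRect(p[:,:2].astype(np.float32));print(r)
reg((H[...,0]>105)&(H[...,0]<125)&(H[...,1]>150),(285,140,310,165),"probe")
for n,b in dict(t1=(115,155,145,182),t2=(68,192,98,222),steel=(165,185,190,210),sq=(175,232,208,266),coup=(155,135,178,158)).items(): reg(z>5,b,n)
E
```

```text
brass flange 334 [495.3 393.   11.9] [465. 363.   6.] [528. 428.  18.]
hub 74 [480.9 365.4 134.6] [307.  42.  35.] [ 508.  406. 1146.]
knob 65 [ 466.5 -139.3   85.6] [ 453. -152.   77.] [ 479. -128.   92.]
plate 1204 [586.1 -66.8  79.7] [ 471. -140.   74.] [681.  -1.  86.]
((573.595458984375, -67.04920959472656), (211.86300659179688, 135.21620178222656), 3.006556987762451)
probe 27 [652.4 -78.9  89.3] [645. -87.  74.] [658. -70.  94.]
t1 397 [606.8 383.2  26.8] [307.  42.   5.] [ 642.  419. 1146.]
t2 442 [491.4 496.6  38.5] [307.  42.   5.] [ 528.  548. 1146.]
steel 273 [529.3 242.3  32.5] [307.  42.   5.] [ 559.  273. 1146.]
sq 561 [387.1 197.9  27.7] [307.  42.   5.] [ 436.  235. 1146.]
coup 154 [666.7 281.   48.4] [307.  42.   5.] [ 710.  318. 1146.]
```

```bash
cat >> h.py <<'E'
from scipy.spatial.transform import Rotation as R
def quat(a):
    x=np.array([0,0,-1.]);y=np.array([np.cos(a),np.sin(a),0]);return R.from_matrix(np.stack([x,y,np.cross(x,y)],1)).as_quat()
E
python3 - <<'E'
from bench import manip
from h import *
st=manip.get_state();print(R.from_quat(st["ee_rot"]).as_matrix().round(2))
for n,p in (("fix",(540,-60,250)),("disc",(495,393,200))):
    best=None
    for a in np.linspace(-np.pi,np.pi,72):
        j=manip.solve_ik(p,quat(a))
        if j is not None and (best is None or abs(j[5])<abs(best[1][5])): best=(a,j)
    print(n,np.degrees(best[0]),np.round(best[1],2))
    manip.goto(p,quat(best[0]))
    s=manip.snapshot("wrist");np.savez(f"pics/c_{n}.npz",**s);cv2.imwrite(f"pics/c_{n}.png",s["image"][:,:,::-1])
    print(s["T"][:3,3])
print(manip.get_state()["time"])
E
```

```text
[[ 0.    0.26 -0.97]
 [-0.   -0.97 -0.26]
 [-1.    0.   -0.  ]]
fix -12.67605633802816 [-0.21 -0.12  1.87 -0.    1.4   0.01]
[555.99883149  10.2523388  402.98380907]
disc 32.95774647887325 [ 0.59  0.11  1.72 -0.    1.31  0.01]
[456.22229229 453.32340771 353.26543498]
4.7917
```

View pics/c_fix.png

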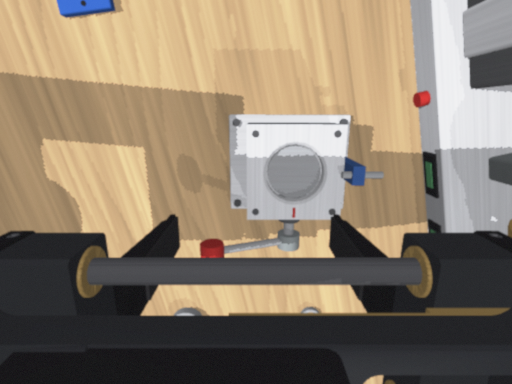

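View pics/c_disc.png

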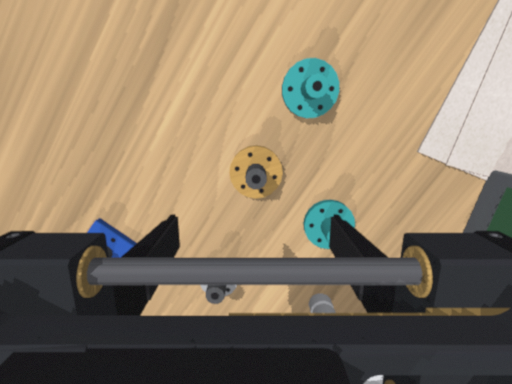

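The wrist pictures show the brass disc at (257,172) with its hub at (256,178). The nest is at (295,172), the knob at (212,249) and the probe bracket at (355,172). I'll turn these into metric positions.

```bash
python3 - <<'E'
from h import *
s=dict(np.load('pics/c_disc.npz'));H=hsv(s);P=cloud(s);z=P[...,2]
m=((H[...,0]>10)&(H[...,0]<30)&(abs(z-12)<3)).astype(np.uint8);m[:130]=0;m[215:]=0;m[:,:220]=0;m[:,295:]=0
p=P[m>0];print("flange pts",len(p),p.mean(0),"med z",np.median(p[:,2]))
c,r=cv2.minEnclosingCircle(p[:,:2].astype(np.float32));print("circle",c,r)
hm=(z>38)&(z<55);hm[:150]=0;hm[200:]=0;hm[:,:235]=0;hm[:,280:]=0
q=P[hm];print("hub",len(q),q.mean(0));print(cv2.minEnclosingCircle(q[abs(q[:,2]-46)<3][:,:2].astype(np.float32)))
s=dict(np.load('pics/c_fix.npz'));P=cloud(s);z=P[...,2];H=hsv(s)
pm=abs(z-80)<3;pm[:105]=0;pm[225:]=0;pm[:,:220]=0;pm[:,355:]=0;pm&=~((H[...,0]>100)&(H[...,0]<125)&(H[...,1]>120))
p=P[pm];print("plate",len(p),p.mean(0));pp=cv2.minAreaRect(p[:,:2].astype(np.float32));print(pp)
nm=abs(z-70)<4;nm[:135]=0;nm[208:]=0;nm[:,:260]=0;nm[:,330:]=0
p=P[nm];print("platen",len(p),p.mean(0));print(cv2.minEnclosingCircle(p[:,:2].astype(np.float32)))
g=cv2.cvtColor(s["image"],cv2.COLOR_RGB2GRAY)
print([ [round(float(x),1) for x in c] for c in (cv2.HoughCircles(g[130:215,250:340],cv2.HOUGH_GRADIENT,1,20,param1=80,param2=15,minRadius=22,maxRadius=36)[0])])
rm=(((H[...,0]<8)|(H[...,0]>172))&(H[...,1]>150));rm[:235]=0;rm[262:]=0;rm[:,:195]=0;rm[:,230:]=0
p=P[rm];print("knob",len(p),p.mean(0),p.min(0),p.max(0))
rm=(((H[...,0]<8)|(H[...,0]>172))&(H[...,1]>120));rm[:205]=0;rm[222:]=0;rm[:,:280]=0;rm[:,300:]=0
print("mark",P[rm].mean(0))
rod=(abs(z-60)<30);rod[:232]=0;rod[252:]=0;rod[:,:228]=0;rod[:,:]=rod;rod[:,272:]=0
p=P[rod];print("rod",len(p),np.polyfit(p[:,0],p[:,1],1),p.mean(0))
# scene edges
for n,c in (("platecorner",None),):
  pass
cv2.imwrite('pics/d_fix.png',cv2.resize(s["image"][100:262,190:390,::-1],None,fx=3.6,fy=3.6,interpolation=cv2.INTER_CUBIC))
E
```

```text
flange pts 1696 [494.86795386 398.18519888  11.93303477] med z 11.93096246020346
circle (496.1515808105469, 396.5440979003906) 31.906557083129883
hub 377 [495.4319103  397.05021708  45.73411374]
((495.8188171386719, 396.4440612792969), 11.716567993164062)
plate 6511 [587.61134857 -61.89373599  79.83357312]
((590.6693725585938, -66.12380981445312), (109.20196533203125, 117.42838287353516), 77.2009506225586)
platen 2327 [587.78240246 -65.97436901  69.83985858]
((587.5150756835938, -66.1340560913086), 33.53742980957031)
[[43.5, 42.5, 29.3]]
knob 381 [ 473.71355906 -128.83082034   91.93936268] [ 455.41446249 -146.26658389   63.27329554] [555.99883149  10.2523388  402.98380907]
mark [ 576.3354462  -110.08522848   80.98534555]
rod 341 [ -0.22562037 -33.27132275] [ 514.43912973 -149.33927117   60.49933348]
```

View pics/d_fix.png

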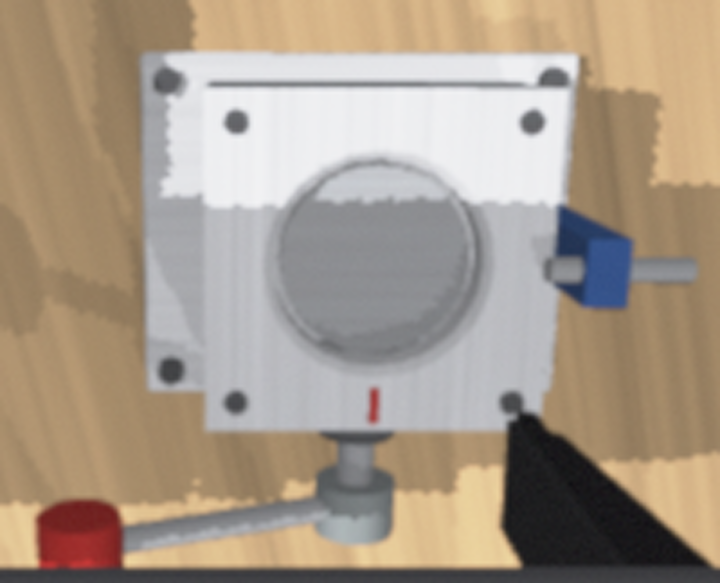

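```bash
python3 - <<'E'
from bench import manip
from h import *
s=dict(np.load('pics/c_fix.npz'))
sc={k:at_height(s,190+u/3.6-.36,100+v/3.6-.36,80)[:2] for k,(u,v) in dict(a=(236,122),b=(532,122),c=(236,402),rt=(378,155)).items()}
print(sc,(sc['b']+sc['c'])/2,np.degrees(np.arctan2(*(sc['b']-sc['a'])[::-1])),np.degrees(np.arctan2(*(sc['a']-sc['c'])[::-1]))-90,[np.linalg.norm(sc['b']-sc['a']),np.linalg.norm(sc['c']-sc['a'])])
a=np.radians(32.96);x,y=495.9,396.5
manip.set_gripper(55,40)
manip.goto((x,y,110),quat(a))
print(manip.move_straight((x,y,33),max_speed=100,max_force=15))
manip.set_gripper(10,40)
st=manip.get_state();print(st["width"],st["ee_pos"],st["force"])
manip.move_straight((x,y,60),max_speed=60)
st=manip.get_state();print(st["width"],st["force"],st["wrist_torque"],st["time"])
for c in ("wrist","scene"):
    s=manip.snapshot(c);np.savez(f"pics/e_{c}.npz",**s);cv2.imwrite(f"pics/e_{c}.png",s["image"][:,:,::-1])
E
```

```text
{'a': array([552.60618118, -11.98047568]), 'b': array([640.45694195, -31.95014526]), 'c': array([532.76181872, -99.72937211]), 'rt': array([592.88848329, -31.35256789])} [586.60938033 -65.83975868] -12.806490926033643 -12.743051862375808 [np.float64(90.09186351162641), np.float64(89.96481281493078)]
False
23.025488071446244 [495.68652403 396.37489145  33.19330238] [-1.16255711 -0.13513662  3.0063298 ]
23.40054337366386 [-0.16743385 -0.32996155 -4.23299438] [ 0.01575682 -0.14556981  0.00305227] 8.2333
```

View pics/e_wrist.png

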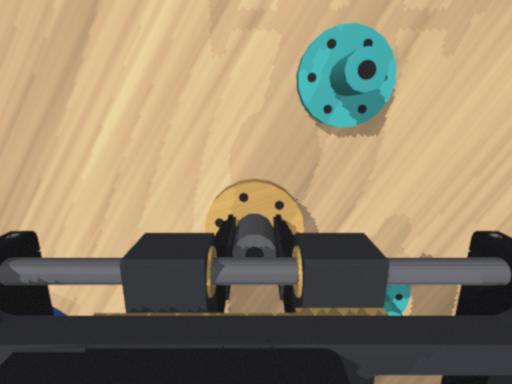

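View pics/e_scene.png

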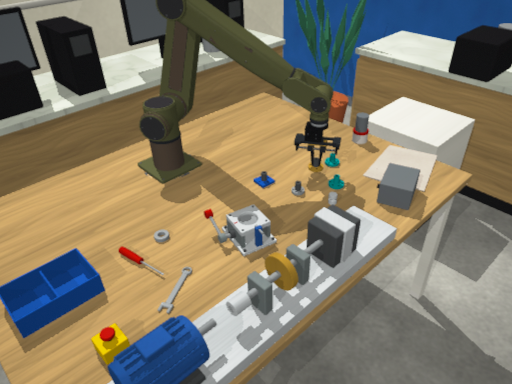

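The disc hangs from the hub, clear of the table. Its flange arc runs from (208,225) over (255,180) to (302,225). I'll check how it sits in the hand before placing it.

```bash
python3 - <<'E'
from bench import manip
from h import *
from scipy.optimize import least_squares
st=manip.get_state()
s=dict(np.load('pics/e_wrist.npz'));P=cloud(s);H=hsv(s)
m=((H[...,0]>10)&(H[...,0]<30)&(P[...,2]>30)&(P[...,2]<45));m[:175]=0;m[232:]=0;m[:,:200]=0;m[:,310:]=0
p=P[m];print(len(p),np.median(p[:,2]))
A=np.c_[p[:,:2],np.ones(len(p))];print("plane tilt deg",np.degrees(np.linalg.lstsq(A,p[:,2],rcond=None)[0][:2]))
# rim: topmost pixel per column
cols=np.where(m.any(0))[0];rim=np.array([P[np.argmax(m[:,c]),c] for c in cols])[:,:2]
f=least_squares(lambda q:np.hypot(rim[:,0]-q[0],rim[:,1]-q[1])-32,st["ee_pos"][:2],loss='soft_l1');print(f.x,np.std(f.fun),st["ee_pos"])
d=f.x-st["ee_pos"][:2];a=np.radians(32.96);print("along y",d@[np.cos(a),np.sin(a)],"lat",d@[-np.sin(a),np.cos(a)])
E
```

```text
3160 38.97838676767584
plane tilt deg [ 2.00949485 -2.86158534]
[496.62982435 396.36566439] 0.17063601114221075 [495.574952   396.24138799  59.52075396]
along y 0.9527042665579247 lat -0.469632703096875
```

```bash
python3 - <<'E'
from h import *
for f,lo,hi,box in (('e_wrist',-4,4,(0,400,50,200)),('c_disc',-4,4,(150,400,50,220)),('c_disc',9,15,(225,290,140,205)),('e_wrist',33,45,(200,310,175,232)),('e_wrist',9,15,(290,400,20,130))):
    s=dict(np.load(f'pics/{f}.npz'));P=cloud(s);l,r,t,b=box
    p=P[t:b,l:r].reshape(-1,3);p=p[(p[:,2]>lo)&(p[:,2]<hi)]
    k=np.linalg.lstsq(np.c_[p[:,:2]-p[:,:2].mean(0),np.ones(len(p))],p[:,2],rcond=None)[0]
    print(f,len(p),np.degrees(k[:2]).round(2),k[2].round(2))
E
```

```text
e_wrist 52086 [ 0.06 -0.03] -0.13
c_disc 36580 [ 0.06 -0.03] -0.13
c_disc 1713 [0.04 0.08] 11.94
e_wrist 3203 [ 1.3  -1.78] 39.0
e_wrist 5862 [0.08 0.02] 11.93
```

The disc is really tilted about 3° about the jaw axis, because the same picture gives a level table and a level turquoise disc. I'll carry it over the nest, measure the tilt again there and correct for it.

```bash
cat >> h.py <<'E'
from scipy.optimize import least_squares
def held(s,st):
    P=cloud(s);H=hsv(s);z0=st["ee_pos"][2]-33+12
    m=((H[...,0]>10)&(H[...,0]<30)&(H[...,1]>90)&(abs(P[...,2]-z0)<6)).astype(np.uint8);m[:170]=0;m[232:]=0;m[:,:200]=0;m[:,310:]=0
    m=cv2.erode(m,np.ones((3,3)));cols=np.where(m.any(0))[0]
    p=P[m>0];k=np.linalg.lstsq(np.c_[p[:,:2]-st["ee_pos"][:2],np.ones(len(p))],p[:,2],rcond=None)[0]
    Y=R.from_quat(st["ee_rot"]).as_matrix()[:2,1];L=np.array([-Y[1],Y[0]])
    return len(p),np.degrees(k[:2]@Y),np.degrees(k[:2]@L),k[2]-z0
E
python3 - <<'E'
from bench import manip
from h import *
st=manip.get_state();s=manip.snapshot("wrist");print(held(s,st))
x,y=st["ee_pos"][:2]
manip.move_straight((x,y,180),max_speed=150)
a=np.radians(-12.77);Y=np.array([np.cos(a),np.sin(a)]);L=np.array([-Y[1],Y[0]])
t=np.array([587.0,-65.9])-0.95*Y+0.47*L;print(t)
manip.goto((*t,180),quat(a))
st=manip.get_state();s=manip.snapshot("wrist");print(held(s,st),st["ee_pos"],st["width"],st["time"])
np.savez("pics/f.npz",**s);cv2.imwrite("pics/f.png",s["image"][:,:,::-1])
E
```

```text
(2446, np.float64(0.09856780874390622), np.float64(-0.1011601283969331), np.float64(-0.26556193310933907))
[586.17738584 -65.23163936]
(2422, np.float64(0.17192364191208578), np.float64(-0.23998443609562167), np.float64(-0.1692459822557737)) [586.28971593 -64.26999013 179.9118957 ] 23.07455777965712 11.05
```

View pics/f.png

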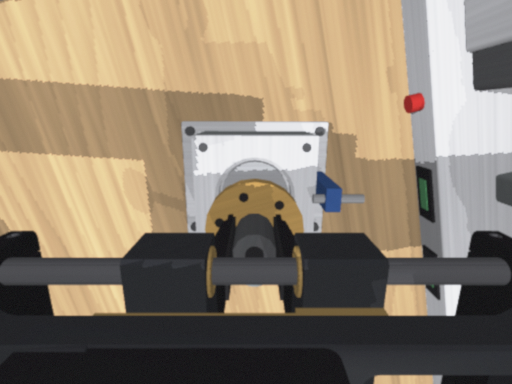

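With a clean mask the disc is level in the hand (under 0.3°), so the earlier tilt came from mixed-in finger pixels. It hangs over the nest, which is at about (255,195). I'll lower it now.

```bash
python3 - <<'E'
from bench import manip
from h import *
t=np.array([586.18,-65.23])
manip.move_straight((*t,122),max_speed=100)
manip.sleep(0.2)
st=manip.get_state();print(st["ee_pos"],st["force"])
s=manip.snapshot("wrist");cv2.imwrite("pics/g.png",s["image"][:,:,::-1]);np.savez("pics/g.npz",**s)
s=manip.snapshot("scene");cv2.imwrite("pics/g2.png",cv2.resize(s["image"][160:280,170:320,::-1],None,fx=4,fy=4))
E
```

```text
[586.89395719 -65.36442061 123.14077005] [ 0.53542108 -0.34134693 -3.82322373]
```

View pics/g.png

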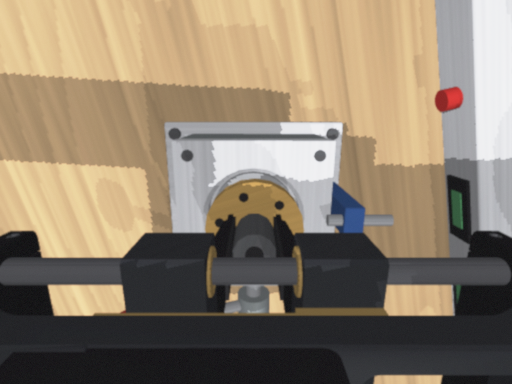

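View pics/g2.png

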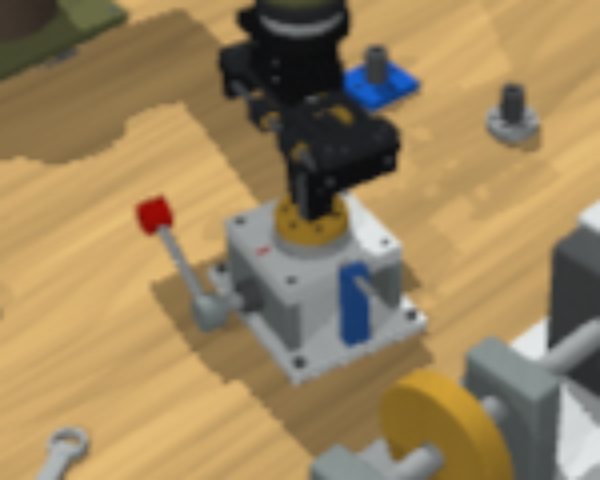

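```bash
python3 - <<'E'
from bench import manip
from h import *
s=dict(np.load('pics/g.npz'));P=cloud(s);H=hsv(s)
m=((H[...,0]>10)&(H[...,0]<30)&(H[...,1]>90)&(abs(P[...,2]-102)<4)).astype(np.uint8);m[:170]=0;m[232:]=0
cols=[c for c in range(206,305) if m[:,c].any()];rim=np.array([P[np.argmax(m[:,c]),c,:2] for c in cols])
f=least_squares(lambda q:np.hypot(rim[:,0]-q[0],rim[:,1]-q[1])-32,(587,-65),loss='soft_l1');print("disc",f.x,np.std(f.fun))
a=np.radians(-12.77);Y=np.array([np.cos(a),np.sin(a)]);L=np.array([-Y[1],Y[0]])
g=cv2.cvtColor(s["image"],cv2.COLOR_RGB2GRAY)
for (u,v),sg in (((187,155),-1),((320,155),1)):
    w=(90-g[v-9:v+10,u-9:u+10].astype(float)).clip(0);yy,xx=np.mgrid[v-9:v+10,u-9:u+10]
    uu,vv=(w*xx).sum()/w.sum(),(w*yy).sum()/w.sum();q=at_height(s,uu,vv,80)[:2];print((uu,vv),q,"centre",q-sg*45*Y-45*L)
for _ in range(4):
    st=manip.get_state();print(st["ee_pos"],st["qd"].round(4)[:3]);manip.sleep(.1)
E
```

```text
disc [586.99280225 -65.8451923 ] 0.2957029052110983
(np.float64(186.94237782640408), np.float64(155.22100656455143)) [552.63209    -11.75148795] centre [586.57232043 -65.5851276 ]
(np.float64(nan), np.float64(nan)) [nan nan] centre [nan nan]
[586.62237846 -65.32118641 122.81039568] [-0.001   0.0013  0.005 ]
[586.37486861 -65.30613307 122.41625237] [-0.0014  0.0033  0.0022]
[586.25804896 -65.24768729 122.19487036] [0.0006 0.0033 0.0009]
[586.16192601 -65.24357642 122.02545252] [ 0.0004  0.005  -0.0004]<stdin>:11: RuntimeWarning: invalid value encountered in scalar divide
```

```bash
python3 - <<'E'
from bench import manip
from h import *
t=np.array([586.5,-65.2])
print(manip.move_straight((*t,108),max_speed=20,max_force=12)); st=manip.get_state();print(st["ee_pos"],st["force"])
print(manip.move_straight((*t,101.5),max_speed=10,max_force=10))
manip.sleep(.3);st=manip.get_state();print(st["ee_pos"],st["force"],st["wrist_torque"],st["time"])
s=manip.snapshot("wrist");print(held(s,st));cv2.imwrite("pics/i.png",s["image"][:,:,::-1]);np.savez("pics/i.npz",**s)
E
```

```text
False
[586.61944025 -65.23338334 108.11894077] [-0.65775737 -0.61446557 -4.02830213]
True
[586.53606881 -65.19565164 102.90972042] [-0.11787298  0.63812821  4.96417206] [-0.08381072 -0.08677168 -0.05406173] 14.3083
(2398, np.float64(0.043918396854969705), np.float64(-0.08149786424221965), np.float64(-0.2474972255674146))
```

View pics/i.png

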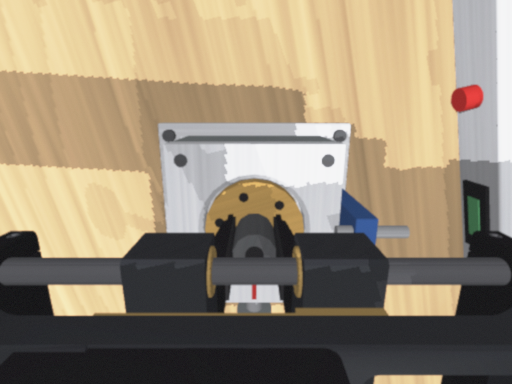

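The disc is seated: TCP height is 102.9 against the expected 103, it is level, and the flange is flush inside the nest ring at (255,180). I'll release it and back off.

```bash
python3 - <<'E'
from bench import manip
from h import *
manip.set_gripper(50,20)
st=manip.get_state();x,y=st["ee_pos"][:2]
print(st["width"],st["force"])
manip.move_straight((x,y,170),max_speed=100)
O=np.array([586.6,-65.7]);yaw=-12.77
a=np.radians(yaw);X=np.array([np.cos(a),np.sin(a)]);Y=np.array([-X[1],X[0]])
for dy in (90,-90):
    q=quat(a+np.radians(dy))
    for th in (20,90):
        k=O-105*np.cos(np.radians(th))*X-100*Y;z=38+105*np.sin(np.radians(th))
        for zz in (z-2,z+80):
            j=manip.solve_ik((*k,zz),q);print(dy,th,zz,None if j is None else np.round(j,2))
q=quat(a-np.pi/2)
k=O-99*X-100*Y
p=k-35*X  # camera is on the +x side
manip.goto((*p,200),q)
s=manip.snapshot("wrist");np.savez("pics/k.npz",**s);cv2.imwrite("pics/k.png",s["image"][:,:,::-1])
s=manip.snapshot("top");np.savez("pics/kt.npz",**s);cv2.imwrite("pics/kt.png",s["image"][:,:,::-1])
st=manip.get_state();print(st["ee_pos"],st["time"],k)
E
```

```text
49.9135935043021 [ 0.09953898 -0.90107185 -0.03399155]
90 20 71.91211504919522 [-0.4  -0.08  2.14 -0.    1.08 -1.75]
90 20 153.91211504919522 [-0.4  -0.18  2.08 -0.    1.24 -1.75]
90 90 141.0 [-0.37  0.06  1.87 -0.    1.21 -1.72]
90 90 223.0 [-0.37 -0.01  1.8  -0.    1.35 -1.72]
-90 20 71.91211504919522 [-0.4  -0.08  2.14 -0.    1.08  1.39]
-90 20 153.91211504919522 [-0.4  -0.18  2.08 -0.    1.24  1.39]
-90 90 141.0 [-0.37  0.06  1.87 -0.    1.21  1.42]
-90 90 223.0 [-0.37 -0.01  1.8  -0.    1.35  1.42]
[ 434.02150763 -133.4429309   199.73051721] 17.2083 [ 467.94495488 -141.34377217]
```

View pics/k.png

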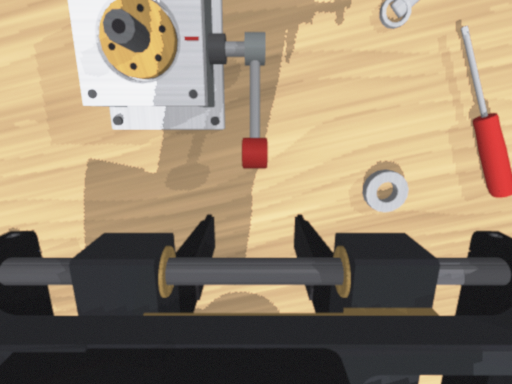

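The disc sits flat inside the nest at (138,38). The knob is at (255,153), the rod runs up to the lever hub at (255,48), and the bearing at (385,190) is well clear. Next I'll measure the knob.

```bash
python3 - <<'E'
from h import *
O=np.array([586.6,-65.7]);a=np.radians(-12.77);X=np.array([np.cos(a),np.sin(a)]);Y=np.array([-X[1],X[0]])
F=lambda P:np.stack([(P[...,:2]-O)@X,(P[...,:2]-O)@Y,P[...,2]],-1)
s=dict(np.load('pics/k.npz'));P=cloud(s);H=hsv(s);z=P[...,2]
m=(((H[...,0]<8)|(H[...,0]>172))&(H[...,1]>150)&(z>50)&(z<95));m[:130]=0;m[175:]=0;m[:,:235]=0;m[:,275:]=0
f=F(P[m]);print("knob",len(f),np.percentile(f,[1,50,99],axis=0).round(1).tolist())
# cylinder fit x,z radius 15 on visible surface
r=least_squares(lambda q:np.hypot(f[:,0]-q[0],f[:,2]-q[1])-15,(-99,74),loss='soft_l1');print("axis x,z",r.x,np.std(r.fun))
rod=(z>45)&(z<80);rod[:70]=0;rod[130:]=0;rod[:,:245]=0;rod[:,265:]=0
f=F(P[rod]);print("rod",len(f),np.median(f[:,1]),np.polyfit(f[:,0],f[:,1],1),"elev deg",np.degrees(np.arctan(np.polyfit(f[:,0],f[:,2],1)[0])))
d=(abs(z-82)<2)&(H[...,0]>10)&(H[...,0]<30)&(H[...,1]>90);d[90:]=0;d[:,:80]=0;d[:,190:]=0
p=P[d];f=F(p);print("disc",cv2.minEnclosingCircle(f[:,:2].astype(np.float32)),np.median(p[:,2]),np.degrees(np.linalg.lstsq(np.c_[f[:,:2],np.ones(len(f))],f[:,2],rcond=None)[0][:2]))
pl=(abs(z-80)<2)&(H[...,1]<50);pl[110:]=0;pl[:,:70]=0;pl[:,212:]=0
f=F(P[pl]);print("plate",f.min(0),f.max(0))
s=dict(np.load('pics/kt.npz'))
E
```

```text
knob 719 [[-111.5, -110.6, 77.5], [-97.0, -99.6, 86.5], [-84.5, -88.5, 89.3]]
axis x,z [-98.51325483  73.20022093] 0.6245429299684667
rod 598 -100.05147755106485 [-4.53108118e-04 -1.00076893e+02] elev deg -19.895584124997008
disc ((0.5574909448623657, -0.565788984298706), 32.06188201904297) 81.77649960085603 [ 0.10903925 -0.09764989]
plate [-53.98353559 -55.82486967  78.00416673] [29.24723447 55.17594469 81.9948838 ]
```

The fixture frame checks out: rod at y = −100.05 and 19.9°, knob at (−98.5, −99.6, 73.2), disc top at 81.8 (82 expected) and level to 0.15°. I'll pinch the knob.

```bash
cat >> h.py <<'E'
O=np.array([586.5,-65.7]);_a=np.radians(-12.77);X=np.array([np.cos(_a),np.sin(_a)]);Y=np.array([-X[1],X[0]])
QL=quat(_a-np.pi/2)
F=lambda P:np.concatenate([[(P[:2]-O)@X,(P[:2]-O)@Y],P[2:3]])
W=lambda x,y,z:(*(O+x*X+y*Y),z)
E
python3 - <<'E'
from bench import manip
from h import *
manip.set_gripper(45,25)
manip.goto(W(-99,-100,140),QL)
print(manip.move_straight(W(-99,-100,72),max_speed=80,max_force=10))
manip.sleep(.2);st=manip.get_state();print(F(st["ee_pos"]),st["force"])
manip.set_gripper(10,25)
manip.sleep(.2);st=manip.get_state();print(st["width"],F(st["ee_pos"]),st["force"],st["time"])
s=manip.snapshot("wrist");cv2.imwrite("pics/l.png",s["image"][:,:,::-1])
E
```

```text
False
[ -98.5178974  -100.08550019   72.6462298 ] [-0.65872871  0.00474453 -0.7536053 ]
23.689772498909075 [ -98.97225094 -100.0578694    72.0700754 ] [-0.33843289 -1.78591194  1.11693179] 19.85
```

View pics/l.png

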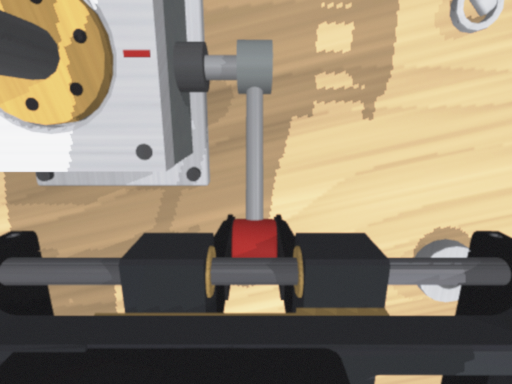

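The knob is held between the pads at (255,240), width 23.7 (24 expected). I'll swing it along the arc.

```bash
python3 - <<'E'
from bench import manip
from h import *
for th in list(range(26,90,8))+[90]:
    t=np.radians(th)
    manip.move_straight(W(-105*np.cos(t),-100,36+105*np.sin(t)),max_speed=60)
    st=manip.get_state();f=st["force"];print(th,F(st["ee_pos"]).round(1),"fx,fz",round(f[:2]@X,1),round(f[2],1),round(st["width"],2))
    if np.linalg.norm(f)>30: print("STOP");break
manip.sleep(.5);st=manip.get_state();f=st["force"];print(F(st["ee_pos"]).round(2),f[:2]@X,f,st["width"],st["time"])
for c in ("wrist","scene","top"):
    s=manip.snapshot(c);np.savez(f"pics/m_{c}.npz",**s);cv2.imwrite(f"pics/m_{c}.png",s["image"][:,:,::-1])
    if c=="scene":cv2.imwrite("pics/m_sc.png",cv2.resize(s["image"][160:280,170:320,::-1],None,fx=4,fy=4))
E
```

```text
26 [ -94.8 -100.1   81.9] fx,fz -2.1 -2.7 23.73
34 [ -86.6 -100.    95.5] fx,fz -1.7 -2.4 23.67
42 [ -77.2 -100.   107. ] fx,fz -1.1 -5.1 24.12
50 [ -66.8 -100.   116.9] fx,fz -0.2 -6.8 23.72
58 [ -55.4 -100.   125.1] fx,fz -1.1 -8.3 23.79
66 [ -42.8 -100.   131.8] fx,fz -2.3 -8.4 23.95
74 [ -29.3 -100.   136.8] fx,fz -3.2 -7.7 23.9
82 [ -15.1 -100.1  140.2] fx,fz -4.1 -5.8 23.93
90 [  -0.3 -100.   141.7] fx,fz -5.6 -3.6 23.82
[  -0.45 -100.08  141.75] -5.530906535571811 [-6.20179682 -2.34118342 -3.89434211] 23.5878574464105 23.8667
```

View pics/m_wrist.png

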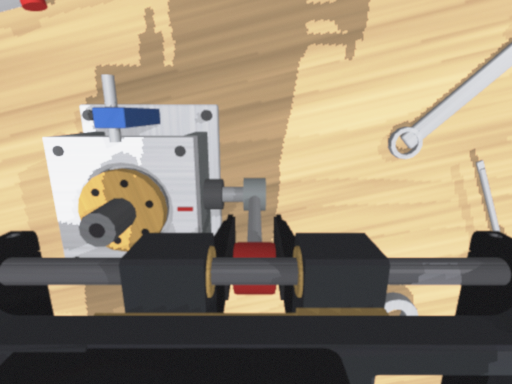

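View pics/m_sc.png

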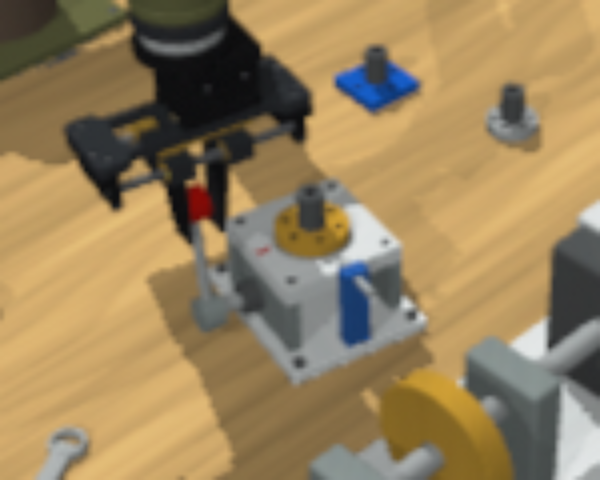

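```bash
python3 - <<'E'
from h import *
s=dict(np.load('pics/m_wrist.npz'));P=cloud(s);H=hsv(s);z=P[...,2]
Fx=lambda p:np.stack([(p[:,:2]-O)@X,(p[:,:2]-O)@Y,p[:,2]],1)
d=((abs(z-88)<6)&(H[...,0]>10)&(H[...,0]<30)&(H[...,1]>90)).astype(np.uint8);d[:165]=0;d[235:]=0;d[:,:75]=0;d[:,172:]=0;d=cv2.erode(d,np.ones((3,3)))
f=Fx(P[d>0]);print("disc z",np.percentile(f[:,2],[5,50,95]),"tilt",np.degrees(np.linalg.lstsq(np.c_[f[:,:2],np.ones(len(f))],f[:,2],rcond=None)[0][:2]))
def reg(n,l,r,t,b,lo,hi,c=None):
    m=(z>lo)&(z<hi);m[:t]=0;m[b:]=0;m[:,:l]=0;m[:,r:]=0
    if c is not None: m&=c
    f=Fx(P[m]);print(n,len(f),np.percentile(f,[2,50,98],axis=0).round(1).tolist());return f
red=((H[...,0]<8)|(H[...,0]>172))&(H[...,1]>150)
f=reg("knob",235,275,238,295,120,165,red)
r=least_squares(lambda q:np.hypot(f[:,0]-q[0],f[:,2]-q[1])-15,(0,143),loss='soft_l1');print(r.x,np.std(r.fun))
f=reg("rod",246,263,205,235,45,135)
sel=f[abs(f[:,1]+100)<6]
print(np.polyfit(sel[:,2],sel[:,0],1))
for zz in range(50,130,8):
    q=sel[abs(sel[:,2]-zz)<4]
    if len(q): print(zz,len(q),q[:,0].max().round(1))
h=reg("hub",244,266,178,205,20,60)
reg("plate",60,190,140,240,77,82,H[...,1]<50)
reg("shaft",222,242,180,210,20,60)
E
```

```text
disc z [87.73358112 89.11949557 90.19115453] tilt [-0.45486988  0.45797035]
knob 875 [[-26.5, -110.7, 140.7], [-3.0, -100.3, 149.4], [-0.3, -89.3, 156.2]]
[-15.4827022  141.33474469] 0.4397306484408765
rod 417 [[-10.3, -106.0, 48.5], [-4.3, -99.8, 93.5], [-0.2, -93.6, 113.7]]
[-0.09317611  4.50212322]
50 8 -6.5
66 7 -1.0
74 51 0.3
82 59 -0.4
90 72 -1.7
98 73 -2.9
106 85 -4.0
114 45 -5.2
hub 531 [[-4.7, -109.4, 39.6], [7.3, -99.8, 50.8], [15.2, -91.1, 57.8]]
plate 6841 [[-20.6, -49.5, 77.9], [33.2, -3.1, 79.8], [52.1, 50.6, 81.2]]
shaft 334 [[-9.8, -88.1, 32.4], [2.5, -78.3, 43.8], [10.5, -71.2, 47.4]]
```

The check disagrees with the commanded pose. The rod leans and the knob measures about 15 mm short in x, so the lever is at about 82° and the knob slipped in the pads. I'll tighten the grip and check whether it is still creeping.

```bash
cat >> h.py <<'E'
def lever(s):
    P=cloud(s);H=hsv(s);f=np.stack([(P[...,:2]-O)@X,(P[...,:2]-O)@Y,P[...,2]],-1)
    red=((H[...,0]<8)|(H[...,0]>172))&(H[...,1]>150)&(abs(f[...,1]+100)<14)&(f[...,2]>60)&(f[...,2]<175)&(abs(f[...,0])<125)
    q=f[red];k=None
    if len(q)>50: k=least_squares(lambda c:np.hypot(q[:,0]-c[0],q[:,2]-c[1])-15,np.median(q,0)[[0,2]],loss='soft_l1').x.round(1)
    d=((H[...,0]>10)&(H[...,0]<30)&(H[...,1]>90)&(np.hypot(f[...,0],f[...,1])<34)&(abs(f[...,2]-87)<8)).astype(np.uint8);d=cv2.erode(d,np.ones((5,5)))
    return "knob",k,len(q),"disc z",np.median(f[d>0][:,2]).round(2),d.sum()
E
python3 - <<'E'
from bench import manip
from h import *
print(lever(manip.snapshot("wrist")));print("scene",lever(manip.snapshot("scene")));print("top",lever(manip.snapshot("top")))
manip.set_gripper(10,60)
manip.sleep(.4);print(lever(manip.snapshot("wrist")))
st=manip.get_state();print(F(st["ee_pos"]),st["force"],st["width"],st["time"])
s=manip.snapshot("scene");print(lever(s));cv2.imwrite("pics/n_sc.png",cv2.resize(s["image"][190:255,185:260,::-1],None,fx=8,fy=8,interpolation=cv2.INTER_CUBIC))
E
```

```text
('knob', array([ -7.8, 160.7]), 911, 'disc z', np.float64(89.15), np.uint64(2223))
scene ('knob', None, 45, 'disc z', np.float64(91.19), np.uint64(11))
top ('knob', None, 0, 'disc z', np.float64(89.74), np.uint64(64))
('knob', array([ -7.9, 160.7]), 908, 'disc z', np.float64(89.14), np.uint64(2386))
[  -0.47805812 -100.10796555  141.72959627] [-5.53476368 -2.22201029 -3.83388952] 23.22331490236647 24.8333
('knob', None, 47, 'disc z', np.float64(88.23), np.uint64(3))
```

View pics/n_sc.png

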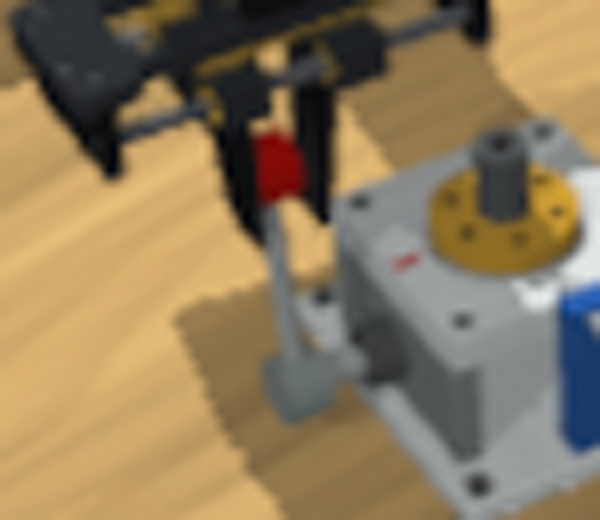

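It isn't creeping: the disc height is unchanged at 89.1. The rod leans 7.8°, with the knob about 14 mm behind the TCP. I'll take the lever back down gently under the firm grip, re-centre on the knob and swing again at 60 N.

```bash
cat >> h.py <<'E'
def rod(s):
    "lever angle from the depth of the rod, deg above level (-x)"
    P=cloud(s);f=np.stack([(P[...,:2]-O)@X,(P[...,:2]-O)@Y,P[...,2]],-1)
    H=hsv(s)
    m=(abs(f[...,1]+100)<3.0)&(np.hypot(f[...,0],f[...,2]-38)>28)&(np.hypot(f[...,0],f[...,2]-38)<85)&(f[...,0]<12)&(f[...,2]>45)&(H[...,1]<60)
    m[:, :230]=0;m[:,280:]=0;m[240:]=0
    q=f[m][:,[0,2]]
    if len(q)<30: return None,len(q)
    r=least_squares(lambda c:-(q[:,0]*np.sin(c[0])+(q[:,1]-38)*np.cos(c[0]))*1.0+np.sign(1)*0 if 0 else abs(q[:,0]*np.sin(c[0])+(q[:,1]-38)*np.cos(c[0]))-4.6,[np.radians(max(0,0)) + np.arctan2(np.median(q[:,1])-38,-np.median(q[:,0]))],loss='soft_l1')
    return np.degrees(r.x[0]).round(2),len(q),np.std(r.fun).round(2)
E
python3 - <<'E'
from bench import manip
from h import *
s=dict(np.load('pics/m_wrist.npz'));print("test m",rod(s));
for th in list(range(75,25,-10))+[20.5]:
    t=np.radians(th)
    manip.move_straight(W(14.3-105*np.cos(t),-100,37.7+105*np.sin(t)),max_speed=60)
    s=manip.snapshot("wrist");st=manip.get_state();f=st["force"];print(th,rod(s),F(st["ee_pos"]).round(1),"fx,fz",round(f[:2]@X,1),round(f[2],1))
    if np.linalg.norm(f)>30: print("STOP");break
print(st["time"]);cv2.imwrite("pics/o.png",s["image"][:,:,::-1]);np.savez("pics/o.npz",**s)
E
```

```text
test m (np.float64(89.55), 304, np.float64(2.11))
75 (np.float64(83.74), 359, np.float64(2.11)) [ -11.6 -100.1  140.8] fx,fz 0.8 -1.9
65 (np.float64(74.87), 438, np.float64(2.11)) [ -28.9 -100.1  136.3] fx,fz -2.1 9.7
55 (np.float64(65.1), 552, np.float64(2.15)) [ -45.3 -100.1  127.9] fx,fz -8.5 16.1
45 (np.float64(53.46), 683, np.float64(2.17)) [ -60.8 -100.1  114.6] fx,fz -9.4 13.6
35 (np.float64(42.03), 819, np.float64(2.21)) [ -73.1 -100.1   98.9] fx,fz -6.9 6.9
20.5 (np.float64(27.7), 956, np.float64(2.25)) [ -84.2 -100.1   76.7] fx,fz -5.1 10.9
27.975
```

View pics/o.png

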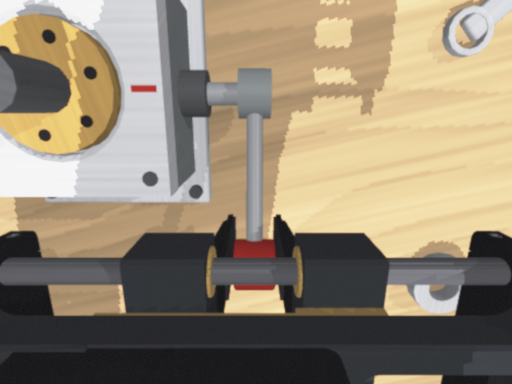

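```bash
cat >> h.py <<'E'
def rod2(s,mm=3):
    P=cloud(s);f=np.stack([(P[...,:2]-O)@X,(P[...,:2]-O)@Y,P[...,2]],-1);H=hsv(s)
    rr=np.hypot(f[...,0],f[...,2]-38)
    m=(abs(f[...,1]+100)<mm)&(rr>30)&(rr<88)&(f[...,0]<14)&(f[...,2]>48)&(H[...,1]<60)&(f[...,2]<135)
    m[:,:235]=0;m[:,275:]=0;m[240:]=0
    q=f[m][:,[0,2]].astype(np.float32)
    if len(q)<30: return None,len(q)
    vx,vz,x0,z0=cv2.fitLine(q,cv2.DIST_HUBER,0,.01,.01).ravel()
    if vz<0: vx,vz=-vx,-vz
    return np.degrees(np.arctan2(vz,-vx)).round(2),"offset of line from axis",round(float((x0-0)*vz-(z0-38)*vx),2),len(q)
E
python3 - <<'E'
from h import *
for n in ("k","m_wrist","o"):
    s=dict(np.load(f'pics/{n}.npz'));print(n,rod2(s),rod2(s,1.5))
s=dict(np.load('pics/o.npz'));P=cloud(s);f=np.stack([(P[...,:2]-O)@X,(P[...,:2]-O)@Y,P[...,2]],-1)
for v in range(120,300,8): print(v,f[v,255].round(1))
E
```

```text
k (np.float32(19.84), 'offset of line from axis', 4.73, 356) (np.float32(19.86), 'offset of line from axis', 4.88, 238)
m_wrist (np.float32(81.49), 'offset of line from axis', 4.92, 299) (np.float32(81.45), 'offset of line from axis', 5.13, 148)
o (np.float32(19.58), 'offset of line from axis', 4.74, 971) (np.float32(19.68), 'offset of line from axis', 4.83, 489)
120 [ -16.  -100.4   48.4]
128 [ -20.7 -100.4   49.8]
136 [ -25.2 -100.4   52.9]
144 [ -29.8 -100.4   54.5]
152 [ -34.5 -100.4   55. ]
160 [ -38.9 -100.4   58.1]
168 [ -43.6 -100.4   59. ]
176 [ -48.3 -100.4   59.7]
184 [ -52.5 -100.4   62.6]
192 [ -57.2 -100.4   63.5]
200 [ -61.5 -100.4   65.6]
208 [ -66.1 -100.4   66.7]
216 [ -70.5 -100.4   68.4]
224 [ -75.  -100.4   69.7]
232 [ -79.6 -100.4   70.9]
240 [ -83.8 -100.3   72.9]
248 [ -85.3 -100.3   80.2]
256 [ -88.6 -100.3   83.4]
264 [ -54.6 -100.1  152.9]
272 [ -56.6 -100.   153.9]
280 [ -58.9 -100.   154.4]
288 [-107.8 -100.3   85. ]
296 [-173.6 -100.6   -1.6]
```

The line-fit gauge works: 19.8° at rest, 81.5° in the failed swing and 19.6° now on the stop. I'll release, re-centre and grip at 60 N.

```bash
python3 - <<'E'
from bench import manip
from h import *
manip.set_gripper(40,60)
manip.move_straight(W(-99,-100,71),max_speed=60)
manip.sleep(.3);print(F(manip.get_state()["ee_pos"]))
manip.set_gripper(10,60);manip.sleep(.2)
for th in list(range(28,84,8))+[84]:
    t=np.radians(th)
    manip.move_straight(W(-105*np.cos(t),-100,35.5+105*np.sin(t)),max_speed=50)
    s=manip.snapshot("wrist");st=manip.get_state();f=st["force"];print(th,rod2(s),F(st["ee_pos"]).round(1),"fx,fz",round(f[:2]@X,1),round(f[2],1),round(st["width"],2))
    if np.linalg.norm(f)>35: print("STOP");break
print(st["time"]);cv2.imwrite("pics/p.png",s["image"][:,:,::-1])
E
```

```text
[ -98.77719711 -100.022157     71.14599335]
28 (np.float32(26.22), 'offset of line from axis', 4.74, 958) [ -93.7 -100.1   82.9] fx,fz 4.5 -12.3 23.41
36 (np.float32(32.91), 'offset of line from axis', 4.84, 876) [ -86.6 -100.1   94.7] fx,fz 5.4 -14.7 23.91
44 (np.float32(39.93), 'offset of line from axis', 4.61, 793) [ -77.7 -100.1  105.7] fx,fz 5.0 -20.1 23.87
52 (np.float32(47.9), 'offset of line from axis', 4.73, 683) [ -65.1 -100.1  117.2] fx,fz 4.4 -20.9 23.56
60 (np.float32(54.63), 'offset of line from axis', 5.02, 593) [ -53.  -100.1  125.7] fx,fz 1.0 -21.6 23.72
68 (np.float32(61.34), 'offset of line from axis', 4.98, 517) [ -40.2 -100.   132.3] fx,fz -1.6 -19.6 23.67
76 (np.float32(67.88), 'offset of line from axis', 4.9, 458) [ -26.9 -100.1  137.1] fx,fz -4.6 -16.1 23.65
84 (np.float32(74.61), 'offset of line from axis', 4.99, 385) [ -12.6 -100.   140.2] fx,fz -6.5 -12.4 23.69
33.8
```

View pics/p.png

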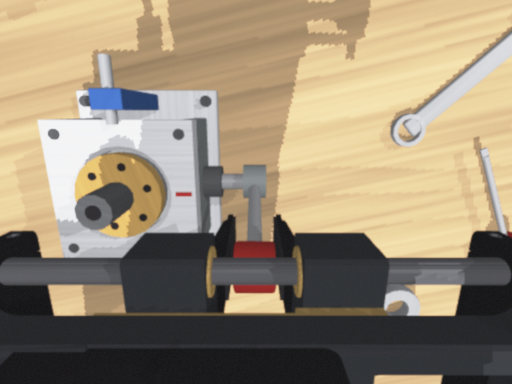

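It lags again by about 14% of the sweep: as the knob turns, it creeps backward in the pads, even at 60 N. It holds well when static. I'll go back down, regrasp with the knob leading the pads by about 9 mm so the creep ends near centre, and then close on 90° with the rod gauge.

```bash
python3 - <<'E'
from bench import manip
from h import *
for th in (60,45,32,20):
    t=np.radians(th)
    manip.move_straight(W(15.3-105*np.cos(t),-100,39+105*np.sin(t)),max_speed=90)
    st=manip.get_state();f=st["force"];print(th,F(st["ee_pos"]).round(1),"fx,fz",round(f[:2]@X,1),round(f[2],1))
s=manip.snapshot("wrist");print(rod2(s))
manip.set_gripper(36,30)
manip.move_straight(W(-108,-100,72),max_speed=80)
manip.sleep(.25)
s=manip.snapshot("wrist");print(rod2(s),F(manip.get_state()["ee_pos"]))
manip.set_gripper(10,30);manip.sleep(.1);st=manip.get_state();print(st["width"],st["force"],st["time"])
for th in (32,46):
    t=np.radians(th)
    manip.move_straight(W(-9-105*np.cos(t),-100,36+105*np.sin(t)),max_speed=60)
    s=manip.snapshot("wrist");st=manip.get_state();f=st["force"];print(th,rod2(s),F(st["ee_pos"]).round(1),"fx,fz",round(f[:2]@X,1),round(f[2],1),round(st["width"],2),st["time"])
E
```

```text
60 [ -33.6 -100.1  135.1] fx,fz -1.1 7.5
45 [ -58.1 -100.1  117.4] fx,fz -8.8 12.1
32 [ -73.6 -100.1   96.8] fx,fz -7.0 5.0
20 [ -81.8 -100.1   78.4] fx,fz -5.4 8.7
(np.float32(19.69), 'offset of line from axis', 4.61, 953)
(np.float32(19.76), 'offset of line from axis', 4.72, 1066) [-107.64756216 -100.02540074   72.15049632]
23.782017381185266 [ 0.46486115 -0.52357627 -0.12569134] 37.3
32 (np.float32(30.62), 'offset of line from axis', 4.67, 902) [ -98.1 -100.1   92. ] fx,fz -3.8 -2.0 23.74 37.8667
46 (np.float32(42.94), 'offset of line from axis', 4.57, 728) [ -81.2 -100.1  112. ] fx,fz 0.5 -6.3 23.53 38.4917
```

```bash
cat > step.py <<'E'
from bench import manip
from h import *
def measure():
    s=manip.snapshot("wrist");r=rod2(s);st=manip.get_state();f=st["force"];e=F(st["ee_pos"])
    k=np.array([-105*np.cos(np.radians(r[0])),38+105*np.sin(np.radians(r[0]))]);off=e[[0,2]]-k
    print("angle",r[0],r[-1],"off",off.round(1),"fx,fz",round(f[:2]@X,1),round(f[2],1),"w",round(st["width"],2),lever(s)[3:],"t",round(st["time"],2));return float(r[0]),off,s
def to(th,off):
    t=np.radians(th);manip.move_straight(W(-105*np.cos(t)+off[0],-100,38+105*np.sin(t)+off[1]),max_speed=60)
E
python3 - <<'E'
from step import *
a,off,s=measure()
while a<84:
    to(min(a+12,89),off);a0=a;a,off,s=measure()
    if abs(off[0])>13 or a-a0<2: break
cv2.imwrite("pics/r.png",s["image"][:,:,::-1])
E
```

```text
angle 42.69 729 off [-4.1  2.7] fx,fz 0.4 -4.9 w 24.1 ('disc z', np.float64(85.49), np.uint64(4625)) t 38.54
angle 53.32 586 off [-1.3  4.3] fx,fz 1.7 -11.7 w 24.2 ('disc z', np.float64(86.95), np.uint64(3577)) t 39.12
angle 63.12 469 off [2.  5.5] fx,fz -0.2 -14.5 w 23.87 ('disc z', np.float64(88.03), np.uint64(2850)) t 39.69
angle 72.62 364 off [5.5 6.1] fx,fz -2.9 -13.0 w 23.7 ('disc z', np.float64(88.76), np.uint64(2468)) t 40.25
angle 81.7 273 off [9.3 6. ] fx,fz -5.5 -11.2 w 23.63 ('disc z', np.float64(89.13), np.uint64(2383)) t 40.8
angle 87.02 209 off [11.4  5.6] fx,fz -6.0 -8.8 w 23.59 ('disc z', np.float64(89.25), np.uint64(1941)) t 41.2
```

View pics/r.png

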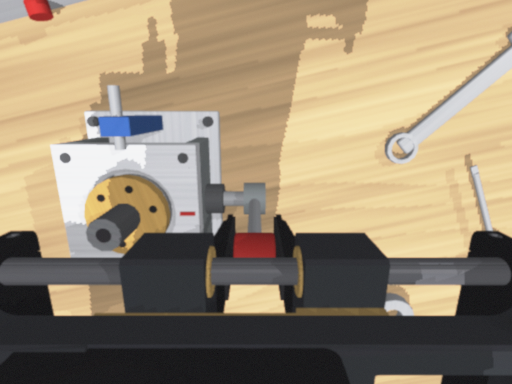

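The lever is at 87.0°. I'll close the last few degrees, then tighten the grip and check for creep.

```bash
python3 - <<'E'
from step import *
a,off,s=measure()
to(91.0,off);manip.sleep(.3);a,off,s=measure()
for i in range(2):
    if abs(a-90)<.7: break
    to(90+(90-a)*.4,off);manip.sleep(.3);a,off,s=measure()
manip.set_gripper(10,45);manip.sleep(.3);a,off,s=measure()
np.savez("pics/s.npz",**s);cv2.imwrite("pics/s.png",s["image"][:,:,::-1])
s=manip.snapshot("scene");cv2.imwrite("pics/s_sc.png",cv2.resize(s["image"][170:265,185:290,::-1],None,fx=6,fy=6,interpolation=cv2.INTER_CUBIC))
E
```

```text
angle 86.87 212 off [11.7  5.6] fx,fz -6.2 -9.0 w 23.52 ('disc z', np.float64(89.24), np.uint64(2013)) t 41.25
angle 89.57 188 off [12.6  5.3] fx,fz -6.9 -8.8 w 23.55 ('disc z', np.float64(89.28), np.uint64(1681)) t 41.85
angle 89.67 187 off [12.4  5.3] fx,fz -7.0 -9.0 w 23.94 ('disc z', np.float64(89.28), np.uint64(1670)) t 42.42
```

View pics/s_sc.png

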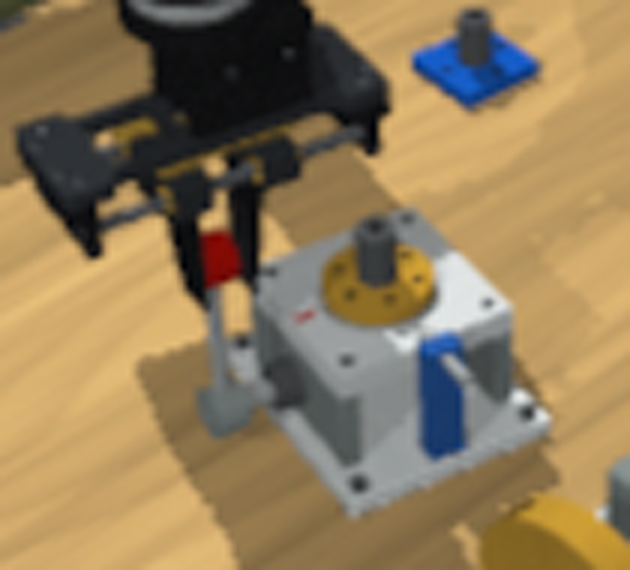

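View pics/s.png

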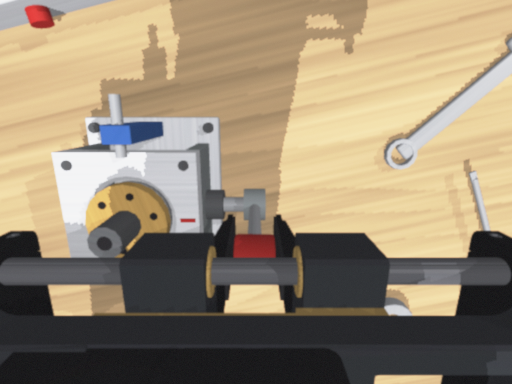

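The lever is upright at 89.7°, and the disc top has risen from 81.78 to 89.28, about 7.5 of the 7.6 mm. I'll do one creep check, then hand in.

```bash
python3 - <<'E'
from step import *
manip.sleep(1.0);a,off,s=measure()
if abs(a-90)<1: manip.hand_in();print("handed in")
E
```

```text
angle 89.47 189 off [12.8  5.3] fx,fz -7.6 -8.6 w 23.18 ('disc z', np.float64(89.27), np.uint64(1764)) t 43.52
the job is handed in; nothing more can be done
handed in
```

The brass disc is seated flat in the nest and released. The red-knobbed lever is held straight up, and I handed the job in at about 43.5 s.

**Disc:** I picked it up by its hub and lowered it until it touched the platen. The picture after release showed it level to about 0.15°, with its top at 81.8 mm (82 expected).

**Lever:** The first two swings fell short because the knob crept backward between the pads as it turned. The first stopped at about 81.5° although the arm had been sent to 90°. I halted the second at 74.6°. Both times I lowered the lever back to its stop under grip and took hold of the knob again. On the third swing I gripped it so the knob led the pads, and closed on vertical using the camera.

**Last checks:**
- **Lever angle:** the rod measured 89.7°, then 89.5° after another second of holding, which is within about the camera's error of vertical.
- **Lift:** the disc top was at 89.3 mm, a rise of 7.5 mm against the nominal 7.6 mm.
- **Hold:** the knob was held at 45 N but sat about 13 mm off the pad centre. I saw no sign of it coming loose.
- **Surroundings:** the gripper was clear of the disc, and none of the other parts was touched on purpose. I did not measure their positions again at the end.

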